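# Reset the stop collar and hang the freewheel carrier on the gravity rail

### The job

Loosen the thumb screw of the stop collar on the sloped rail, slide the collar down the rail until its middle is level with the tray's pointer, and tighten the screw fully again. Then take the roller carrier that holds the toothed freewheel, set its rollers on the high end of the rail before letting it go, and see that it rolls all the way down to the collar. Leave the other carrier, with the hub on it, where it stands.

Things in the scene. Friction and masses are not known exactly. Their poses are not given: they have to be found in the camera images.
- rail: The rail's stand: two blue posts with dark heads, fixed to the bench. Origin on the bench under the rail's mid-length; y runs along the rail horizontally towards its HIGH end, z up, x square to the rail (away from the robot). The rail's axis is 215 mm up at y = 0 and rises 0.1003 m per m of y (0.1 rad slope); it is free between the end blocks, y = -0.195 to +0.195 m.
- bar: The rail itself: a round aluminium bar 16 mm thick with a 42 mm steel block at each end, bedded in the heads of the stand (2 kg, leave it there); the blocks stand 12 mm higher than the bar's axis. A 4 mm wide flat runs along the bar's crown. Origin on its axis at mid-length; axes as the stand's (z vertical).
- collar (a joint): Travel of the stop collar down the rail (m along the slope). At 0 its middle is at y = +0.03 in the stand's frame (rail), it grows downhill (towards -y), range 0 to 0.21. Loose it drags with about 1.5 N and stays where it is left; tight, the screw holds it against some 20 N.
- screw (a joint): Angle of the collar's thumb screw about the vertical (rad): 0 = fully tight, with the knob's bar square across the rail (along the stand's x); it loosens anticlockwise seen from above, grips the rail below about 0.4 and is quite free beyond 0.5, up to its stop at 1.4, where the knob's bar lies nearly along the rail. Turning takes up to about 0.4 N m near tight.
- knob_grip (a point): Middle of the thumb screw's black bar knob, on the screw's vertical axis, 44 mm above the rail's axis. The bar is 44 mm long, 12 mm thick and 24 mm tall: its top is 10 mm above this point, its underside 14 mm below; its x axis is the length of the bar. The steel collar below is 48 mm across, its top 24 mm above the rail's axis.
- collar_mid (a point): Middle of the stop collar, on the rail's axis; axes as the rail body's. The collar is a steel cylinder 48 mm across and 26 mm long along the rail, so its stop face is 13 mm uphill of this point.
- mark (a point): Tip of the pointer, a thin horizontal steel bar 200 mm up on an upright post of the catch tray, on the rail's far side. It marks where along the rail (rail y) the collar's middle belongs; it ends 30 mm to the side of the rail's axis. Axes as the rail body's.
- tray: Fixed open aluminium catch tray on the bench under the low half of the rail, 120 x 130 x 30 mm (x, y, z), origin under its centre, axes as the rail's. The pointer's post stands 57 mm to its +x and 48 mm to its -y.
- carrier: Loose steel roller carrier (about 0.46 kg) with a toothed, stepped freewheel (cogs 65 mm across, reaching 35 mm up) fixed on its base plate, 72 x 60 mm, x from -34 to +38 mm. Origin at the underside, z up, y the rolling direction. C-frame: a plate up the -x side, inner face 29 mm from the centre plane, and a top plate 157 to 163 mm up. Open only to +x: the rail must enter there sideways.
- saddle (a point): Point of the carrier where the rail's axis lies once hung: 120 mm above its underside, midway between its two V-grooved rollers (30 mm across, at y = -20 and +20 mm, lowest 126 mm up). Bring the rail in between freewheel and rollers, then lower; the grooves centre it within 6 mm. Let go, it rolls downhill at 0.1 to 0.4 m/s. At the stop it is about 48 mm uphill of the collar's middle.
- tab (a point): Point to grip on the carrier: the upright black tab on top, 10 mm thick (x), 30 mm long (y) and 40 mm tall, from 163 to 203 mm above the carrier's underside; this point is at 188 mm (68 mm above the saddle). Axes as the carrier's.
- hub_carrier: The other carrier, of the same frame and rollers, loaded with a bright spool-shaped hub lying along y (48 mm across, 56 mm long). Must stay where it stands. Origin at its underside. Both carriers are 203 mm tall.
Things that resemble listed ones, but are neither listed nor needed, are in the scene too. Leave any green look-alike of the carrier alone.

How it is judged:
By the outcome, as a careful person would: the job done as asked, in the order asked, and still so for the second after the job is handed in, with the robot touching nothing.
It also fails if it takes over 64 s, if anything falls off the work surface, if the arm or the gripper's body presses on something with over 40 N, if the wrist force passes 120 N, or if a joint passes its speed limit or range.

### The arm

A 6-joint arm with a two-finger parallel gripper is mounted at the origin on the work surface. World frame = base frame: x ahead of the robot, y to its left, z up, the work surface at z = 0. Lengths are in m, angles in rad, forces in N, time in s.
With the tool pointing down it reaches from about 0.35 to 0.775 m from the base axis. Payload 5.5 kg.
Tool frame: the origin (TCP) lies midway between the tips of the shut fingers; the grasp point (between the pads) lies 19 mm behind it; z points along the fingers, y is the line along which they close (so a half turn about z gives the same grasp; the last joint's range is limited). The gripper opens to 85 mm and grips with 20 to 120 N. Pads are 22 mm wide; open, the fingers measure 114 mm over their backs; the gripper's body (76 mm by 85 mm) begins 54 mm behind the grasp point. The pads swing forward as they close: fully open they stand 13 mm farther back than shut.
Start: joints at [1.039, 0.313, 0.046, 1.304, 0, 1.431], TCP at [0.22, 0.531, 0.231] pointing down, gripper open.
Joint ranges: [-2.76, 2.76], [-0.86, 1.69], [-1.03, 1.26], [-2.2, 2.34], [-1.47, 1.5], [-3.14, 3.14]. Speed limits (rad/s): [2.57, 2.57, 3.14, 3.14, 3.14, 3.14].

### API

Orientations are given as a unit quaternion [w, x, y, z].
In Python, from workcell import env gives the robot as it stands.
- The arm moves only by the tool move_arm, never from a script. Its argument "targets" is a list of rows, each a list of 3 entries, a list of its own where there are three numbers: the shift along the tool's x, y, z in mm, then the turn, a rotation vector about the tool's x, y, z in units of 10 degrees (1.0 is 10 degrees), then the closure, from -1 (fully open) to 1 (shut). In form: [[[dx, dy, dz], [ax, ay, az], gripper], ...]. A call has 1 to 5 rows; each row is the pose to reach, as a shift and turn from the pose commanded when the call began, along the tool's axes at that moment; what a row does not reach only later rows make up. A row lasts 1/8 s, in which the tool goes at most 62.5 mm and 10.7 degrees, less where a joint would pass 70% of its speed; a pose out of reach is approached as far as the arm can. A call with a gripper value outside its range is refused whole. The fingers move at their own pace and stop on an object; "squeeze" is the grip in N (left out, the last holds). Time passes only in rows, so rows that repeat a pose let the fingers close. It gives the time, the measured TCP pose, the force, the opening and the grip force at its end, in the units of the state.
- env.get_state(): the state, without advancing time (a new reading comes with each control period).
- env.read_camera(name): name is "side" or "top"; returns a dict with "pixels" (384x512x3 uint8, red, green, blue), "fovy" (degrees; the focal length in pixels is half the picture's height over the tangent of half this angle, whatever the lens; pixels are square), "cx", "cy" (the principal point, pixels), "dist_coeffs" ([k1, k2, p1, p2, k3] as OpenCV has them; the pictures are not rectified), "extrinsics" (4x4, takes a point from world to camera coordinates). Camera axes: x right, y up, looking along -z (the intrinsics and any distortion apply to the point x, -y, -z); pixel columns grow to the right and rows downward; lengths in m; the calibration is good to about 2 mm. A picture is of the moment at which its call begins. There is no depth.
- env.hand_in(): hands the job in; it is judged then, once.
Trained networks look in a picture, given as the dict that the camera call returned (one of the last four; its "shot" number tells which), for a name from the list of things; names that differ only in an ending like _2 or _b are one class to them, and where a whole thing is asked for, a point or a joint stands for the part that bears it (a point fixed in the world has none). Each returns a list of dicts, best first, with "confidence" (0 to 1); they miss things now and then, are a little off and sometimes report something else, mostly with a low value. They report only what shows in the picture. A call takes as long as a camera call. They do not tell look-alikes from the thing itself.
- env.spot_in(thing, picture): "centre" ([x, y, z] in m, in world coordinates, good to about 4 mm: the middle of the surface that is visible of it).
- env.regions_of(thing, picture): "mask" (384x512 bool, what is visible of it).
- env.landmark_of(thing, picture): "centre" ([x, y, z] in m, in world coordinates, good to about 4 mm: a listed point, or the origin of a listed thing).
The state is a dict: "clock": time; "joint_pos": joint angles; "qvel": joint speeds; "tau": joint torques, N m; "tcp_pos": TCP position; "orientation": TCP orientation; "wrist_force": force on the tool from outside, world axes, zero at the start; "ft_torque": the same for the moment, N m; "finger_gap": finger opening in m; "grip_force": force on a finger pad.
Only numpy, scipy, OpenCV 4.12 (cv2) and the standard library are available. Lean on these libraries where they do the work, as an engineer would, in place of code of your own. Each camera call takes 0.05 s, during which the arm holds its last target. There are 200 camera calls.

## Working session

There is one attempt and no reset: what is moved stays moved. The work goes in short steps, Python scripts to look and compute and a tool call to move; the robot and the scene stay as the last step left them, time stands still between calls to the robot, and variables do not carry over. Pictures are saved under pics/ and viewed, at most 10 in all, crops included, and the job is handed in when it is done.

Besides the shell and the picture viewer there is one more tool, called after "Call:" as name([rows], argument=value, ...), one row to a line, values as JSON. move_arm: Moves the arm, as the interface text tells. Its arguments: {"type":"object","properties":{"targets":{"type":"array","items":{"type":"array"}},"squeeze":{"type":"number"}},"required":["targets"]}

```bash
mkdir -p pics; ls; cat > h.py <<'E'
import numpy as np,cv2
from scipy.spatial.transform import Rotation as R
from workcell import env
def K(p):
    f=192/np.tan(np.radians(p["fovy"])/2); return np.array([[f,0,p["cx"]],[0,f,p["cy"]],[0,0,1.]])
F=np.diag([1,-1,-1,1.])
def P(p): return F@np.array(p["extrinsics"])
def proj(p,X):
    T=P(p); return cv2.projectPoints(np.array(X,float).reshape(-1,3),cv2.Rodrigues(T[:3,:3])[0],T[:3,3],K(p),np.array(p["dist_coeffs"],float))[0].reshape(-1,2)
def und(p,uv): return cv2.undistortPoints(np.array(uv,float).reshape(-1,1,2),K(p),np.array(p["dist_coeffs"],float)).reshape(-1,2)
def tri(p,q,a,b):
    X=cv2.triangulatePoints(P(p)[:3],P(q)[:3],und(p,a).T,und(q,b).T); return (X[:3]/X[3]).T
def atz(p,uv,z):
    T=np.linalg.inv(P(p)); d=T[:3,:3]@np.append(und(p,uv)[0],1); o=T[:3,3]; return o+d*(z-o[2])/d[2]
def save(p,n,crop=None,s=1):
    im=cv2.cvtColor(p["pixels"],cv2.COLOR_RGB2BGR)
    if crop: x0,y0,x1,y1=crop; im=im[y0:y1,x0:x1]
    cv2.imwrite("pics/"+n,cv2.resize(im,None,fx=s,fy=s,interpolation=cv2.INTER_CUBIC))
E
python3 - <<'E'
from h import *
a=env.read_camera("side");b=env.read_camera("top")
im=np.vstack([a["pixels"],b["pixels"]])
save(a,"s0.png",None,1.5);save(b,"t0.png",None,1.5)
for n,p in(("side",a),("top",b)):
    print(n,np.linalg.inv(P(p))[:3,3].round(3))
    for t in ["rail","bar","knob_grip","collar_mid","mark","tray","carrier","saddle","tab","hub_carrier"]:
        try:
            for d in env.landmark_of(t,p)[:4]: print(t,round(d["confidence"],2),np.round(d["centre"],3),proj(p,d["centre"])[0].round())
        except Exception as e: print(t,e)
s=env.get_state();print({k:np.round(v,3) for k,v in s.items()})
E
```

```text
pics
side [ 0.336 -0.73   0.771]
bar 0.78 [0.643 0.016 0.217] [326. 186.]
knob_grip 0.8 [0.648 0.041 0.263] [326. 159.]
collar_mid 0.87 [0.641 0.043 0.217] [321. 178.]
mark 0.67 [ 0.691 -0.092  0.198] [369. 221.]
carrier 0.87 [0.412 0.341 0.001] [201. 198.]
carrier 0.84 [0.321 0.201 0.001] [172. 235.]
carrier 0.79 [ 0.589  0.376 -0.   ] [260. 182.]
carrier 0.7 [ 0.433  0.225 -0.   ] [215. 223.]
saddle 0.97 [0.436 0.225 0.115] [213. 185.]
saddle 0.91 [0.58  0.371 0.126] [257. 145.]
saddle 0.77 [0.41  0.344 0.118] [196. 161.]
saddle 0.69 [0.315 0.204 0.12 ] [163. 196.]
tab 0.64 [0.438 0.227 0.19 ] [211. 158.]
tab 0.61 [0.321 0.205 0.189] [162. 171.]
tab 0.61 [0.41 0.34 0.19] [193. 138.]
tab 0.57 [0.588 0.373 0.191] [259. 122.]
hub_carrier 0.95 [ 0.421  0.051 -0.004] [223. 271.]
top [0.457 0.115 1.15 ]
bar 0.95 [0.653 0.016 0.216] [306. 127.]
knob_grip 0.62 [0.649 0.042 0.256] [296. 124.]
mark 0.8 [ 0.69  -0.094  0.201] [353. 114.]
tray 0.72 [ 0.66  -0.046  0.002] [320. 141.]
carrier 0.92 [0.408 0.342 0.001] [177. 229.]
carrier 0.81 [ 0.584  0.376 -0.001] [167. 165.]
carrier 0.79 [ 0.43
[... 298 characters left out ...]
.85 [0.323 0.201 0.19 ] [221. 270.]
tab 0.67 [0.411 0.341 0.186] [162. 230.]
tab 0.66 [0.436 0.223 0.186] [213. 221.]
hub_carrier 0.79 [ 0.422  0.049 -0.   ] [284. 226.]
hub_carrier 0.5 [0.43  0.226 0.188] [212. 223.]
{'clock': np.float64(1.1), 'joint_pos': array([ 1.039,  0.313,  0.046,  1.304, -0.   ,  1.431]), 'qvel': array([ 0.001, -0.001,  0.   ,  0.   , -0.001,  0.001]), 'tau': array([  0.   , -48.048,  29.882,   0.   ,  -0.   ,   0.   ]), 'tcp_pos': array([0.22 , 0.531, 0.231]), 'orientation': array([0.   , 0.195, 0.981, 0.   ]), 'wrist_force': array([ 0.364, -0.157,  0.482]), 'ft_torque': array([ 0.021, -0.015,  0.024]), 'grip_force': np.float64(0.0), 'finger_gap': np.float64(0.085)}
```

View pics/s0.png

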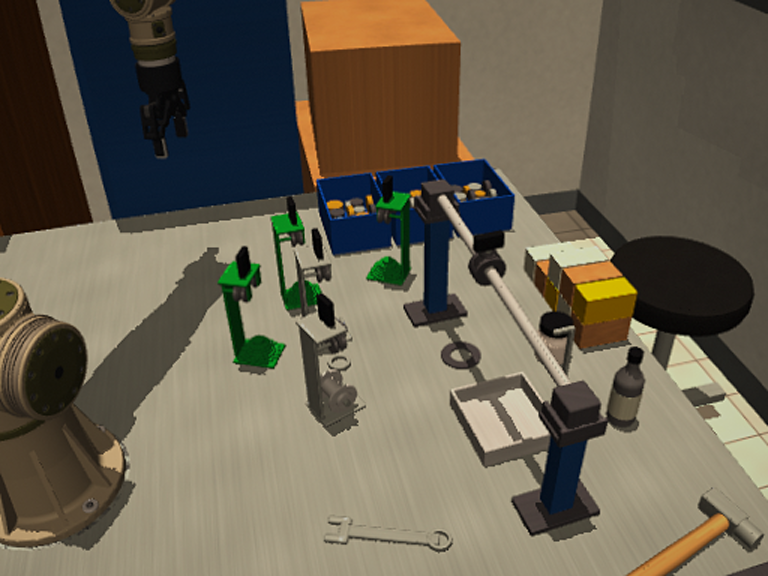

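View pics/t0.png

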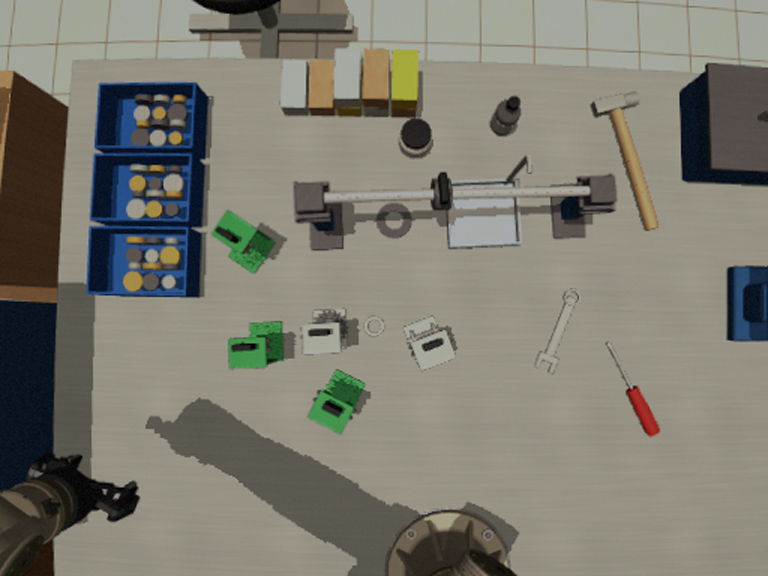

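```bash
cat >> h.py <<'E'
def box(c,yaw,h):
    s=np.array([[i,j,k] for i in(-1,1) for j in(-1,1) for k in(-1,1)])*np.array(h)
    return R.from_euler('z',yaw).apply(s)+c
def pick(t,p,X):
    u=proj(p,X)[0]; best=None
    for d in env.regions_of(t,p):
        m=d["mask"]; ys,xs=np.nonzero(m)
        if len(xs)==0: continue
        e=np.hypot(xs.mean()-u[0],ys.mean()-u[1])
        if best is None or e<best[0]: best=(e,m)
    return best
def fitbox(ms,c0,yaws,h,solvez=False):
    from scipy.optimize import minimize
    def cost(v):
        s=0
        for p,m in ms:
            q=cv2.convexHull((proj(p,box([v[0],v[1],c0[2]+(v[2] if solvez else 0)],v[3],h))*64).astype(np.int32))
            S=4; M=np.zeros((384*S,512*S),np.uint8); cv2.fillConvexPoly(M,((q/64+.5)*S*16).astype(np.int32),1,shift=4)
            f=M.reshape(384,S,512,S).mean((1,3)); s+=np.abs(f-m).sum()/m.sum()
        return s
    best=None
    for y in yaws:
        r=minimize(cost,[c0[0],c0[1],0,y],method='Nelder-Mead',options=dict(initial_simplex=np.array([[c0[0],c0[1],0,y]]+[[c0[0]+.006*(i==0),c0[1]+.006*(i==1),.006*(i==2),y+.15*(i==3)] for i in range(4)]),maxfev=150))
        if best is None or r.fun<best.fun: best=r
    return best.x,best.fun
E
python3 - <<'E'
from h import *
a=env.read_camera("side");b=env.read_camera("top")
A=cv2.cvtColor(a["pixels"],cv2.COLOR_RGB2BGR);B=cv2.cvtColor(b["pixels"],cv2.COLOR_RGB2BGR)
z=lambda im,x0,y0,x1,y1,w,h:cv2.resize(im[y0:y1,x0:x1],(w,h),interpolation=cv2.INTER_CUBIC)
cv2.imwrite("pics/m1.png",np.vstack([np.hstack([z(B,190,190,320,255,400,200),z(A,180,140,260,180,400,200)]),z(B,190,95,420,175,800,280)]))
c=[0.436,0.224,.183]
ms=[(p,x[1]) for p,x in((q,pick("tab",q,c)) for q in(a,b)) if x and x[0]<8]
print("tab",[m.sum() for _,m in ms]); print(fitbox(ms,c,[-.4,0,.4],[.005,.015,.02],True))
for cc in ([.421,.05,.183],):
    ms=[(p,x[1]) for p,x in((q,pick("tab",q,cc)) for q in(a,b)) if x and x[0]<8];print("hubtab",len(ms))
L=[]
for p in(a,b):
    d=env.regions_of("bar",p); m=max(d,key=lambda d:d["confidence"])["mask"]; ys,xs=np.nonzero(m)
    n=np.stack([xs,ys],1).astype(float); print(len(n),n.min(0),n.max(0))
    np.save("m%d.npy"%len(L),m); 
    ax=cv2.fitLine(n.astype(np.float32),cv2.DIST_HUBER,0,.01,.01).ravel(); t=(n-ax[2:])@ax[:2]; w=(n-ax[2:])@np.array([-ax[1],ax[0]])
    k=(np.abs(t)<.35*np.ptp(t))&(np.abs(w)<6); 
    ax=cv2.fitLine(n[k].astype(np.float32),cv2.DIST_HUBER,0,.01,.01).ravel()
    e=np.array([ax[2:]+ax[:2]*s for s in(-40,40)]); T=np.linalg.inv(P(p)); r=[T[:3,:3]@np.append(v,1) for v in und(p,e)]
    L.append((np.cross(*r),T[:3,3]))
d=np.cross(L[0][0],L[1][0]);d/=np.linalg.norm(d);d*=np.sign(d[1]); N=np.array([L[0][0],L[1][0],d]); x=np.linalg.solve(N,[L[0][0]@L[0][1],L[1][0]@L[1][1],d@[.65,.016,.215]])
print("line",x,d,"yaw",np.arctan2(-d[0],d[1]),"slope",np.arcsin(d[2]))
for t in["knob_grip","collar_mid","mark","hub_carrier"]:
  for p in (a,b):
    for q in env.spot_in(t,p)[:2]:print("spot",t,np.round(q["centre"],3),round(q["confidence"],2))
    for q in env.landmark_of(t,p)[:1]:print("lm",t,np.round(q["centre"],3),round(q["confidence"],2))
E
```

```text
tab [np.int64(773)]
(array([ 0.4273678 ,  0.21652144,  0.10256085, -2.08027518]), np.float64(0.8585058214747736))
hubtab 0
2049 [282. 120.] [400. 283.]
1939 [196. 117.] [411. 142.]
line [0.64873957 0.01580745 0.21645147] [-0.06317094  0.99501712  0.07713855] yaw 0.06340219844661008 slope 0.07721525788153293
spot knob_grip [0.645 0.036 0.263] 0.63
lm knob_grip [0.649 0.04  0.263] 0.59
spot knob_grip [0.651 0.042 0.267] 0.69
lm knob_grip [0.65  0.046 0.259] 0.7
spot collar_mid [0.638 0.033 0.237] 0.7
lm collar_mid [0.643 0.038 0.219] 0.73
spot collar_mid [0.646 0.048 0.246] 0.63
lm collar_mid [0.649 0.045 0.219] 0.59
spot mark [ 0.654 -0.043  0.005] 0.9
spot mark [ 0.643 -0.194  0.089] 0.38
lm mark [ 0.688 -0.091  0.199] 0.55
spot mark [ 0.651 -0.054  0.004] 0.83
lm mark [ 0.689 -0.096  0.199] 0.57
spot hub_carrier [0.412 0.037 0.081] 0.61
lm hub_carrier [ 0.422  0.049 -0.003] 0.94
spot hub_carrier [0.427 0.051 0.16 ] 0.77
lm hub_carrier [ 0.42   0.05  -0.001] 0.72
```

View pics/m1.png

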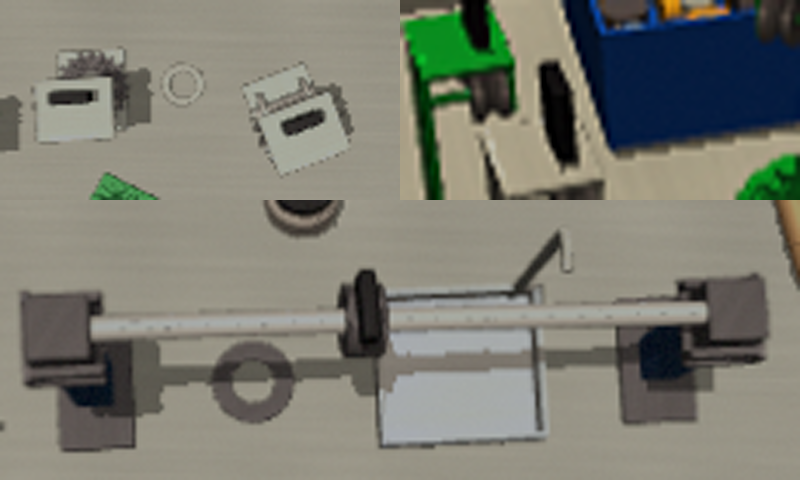

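```bash
cat > m.py <<'E'
from h import *
from scipy.optimize import least_squares
a=env.read_camera("side");b=env.read_camera("top")
print("mark tip top",atz(b,[353.3,114.4],.2))
print("rail ends",atz(b,[215.9,131.3],.2346),atz(b,[393,126.4],.1954))
obs=[]
for p,mf,cols in((a,"m0.npy",None),(b,"m1.npy",None)):
    m=np.load(mf)
    y=np.array([-.17,-.15,-.13,-.1,-.08,-.05,-.03,.08,.1,.12,.14,.16]); obs.append((p,m,y))
def res(v):
    o=[]
    d=np.array([-np.sin(v[1]),np.cos(v[1]),0])
    for p,m,y in obs:
        X=np.array([v[0],.016,.215])+y[:,None]*d+np.c_[0*y,0*y,.1003*y]
        u=proj(p,X); s=proj(p,X+.03*d+[0,0,.003])-u; n=np.c_[-s[:,1],s[:,0]]/np.linalg.norm(s,axis=1)[:,None]
        for ui,ni in zip(u,n):
            t=np.arange(-9,9,.25); q=ui+t[:,None]*ni; w=cv2.remap(m.astype(np.float32),q[:,0].astype(np.float32).reshape(1,-1),q[:,1].astype(np.float32).reshape(1,-1),1).ravel()
            if w.sum()>2: o.append((w@t)/w.sum())
            else:o.append(0)
    return np.array(o)
r=least_squares(res,[.65,.03],diff_step=1e-3);print("rail x,yaw",r.x,res(r.x).round(2))
# tab dark rectangle
im=b["pixels"].astype(int).sum(2); print(proj(b,[[.436,.224,.203],[.436,.224,.163]]))
m=np.zeros_like(im,np.uint8); m[212:230,198:230]=(im[212:230,198:230]<170); n=cv2.findNonZero(m); print("tabpx",len(n),cv2.minAreaRect(n)); 
T=env.regions_of("tab",b); 
for d in T:
    ys,xs=np.nonzero(d["mask"]); 
    if abs(xs.mean()-213)<12 and abs(ys.mean()-221)<12: print("tabmask",len(xs),xs.mean(),ys.mean(),xs.min(),xs.max(),ys.min(),ys.max())
l=n.reshape(-1,2)
ax=cv2.fitLine(n,cv2.DIST_L2,0,.01,.01).ravel(); e=[atz(b,ax[2:]+ax[:2]*s,.203) for s in(-8,8)]; dd=e[1]-e[0]; print("tab c",atz(b,ax[2:],.195),"yaw",np.degrees(np.arctan2(-dd[0],dd[1])), (l.min(0),l.max(0)))
A=a["pixels"].astype(int).sum(2); u=proj(a,[.436,.224,.185])[0].astype(int); x,y=u; m=np.zeros_like(A,np.uint8); m[y-20:y+20,x-10:x+10]=A[y-20:y+20,x-10:x+10]<150
n2=cv2.findNonZero(m); k=n2.reshape(-1,2); print("side",u,len(k),k.mean(0),k.min(0),k.max(0)); print("tri tab",tri(a,b,k.mean(0),l.mean(0)))
for t in("knob_grip",):
    c=[]
    for p in(a,b):
        d=env.regions_of(t,p)[0]["mask"]; ys,xs=np.nonzero(d); c.append([xs.mean(),ys.mean()]); print(len(xs),c[-1])
    print("tri knob",tri(a,b,c[0],c[1]))
E
python3 m.py
```

```text
mark tip top [ 0.68826127 -0.09509703  0.2       ]
rail ends [0.63431096 0.21683291 0.2346    ] [ 0.66413233 -0.19003315  0.1954    ]
rail x,yaw [0.64933216 0.07168243] [ 0.28  0.44  0.19  0.34 -0.07  0.54  0.25 -0.71  0.22  0.18  0.4   0.29
 -0.22 -0.06 -0.72 -0.62 -0.45 -0.66 -0.47  0.31  0.06 -0.17  0.09  0.26]
[[211.79223603 220.91516874]
 [213.74582466 220.59201691]]
tabpx 82 ((217.5, 218.5), (11.0, 23.0), 90.0)
tabmask 803 216.43088418430884 221.1656288916563 200 231 206 235
tab c [0.4390189  0.20956115 0.195     ] yaw -165.66925470743493 (array([206, 213], dtype=int32), array([229, 224], dtype=int32))
side [210 161] 225 [212.54222222 158.25333333] [200 141] [219 180]
tri tab [[0.43920768 0.2089616  0.20097106]]
256 [np.float64(325.9140625), np.float64(160.96484375)]
770 [np.float64(216.16623376623377), np.float64(221.6090909090909)]
tri knob [[0.56265955 0.1598877  0.23232668]]
```

```bash
cat >> h.py <<'E'
def Rd(phi): 
    c,s=np.cos(phi),np.sin(phi); return np.array([[-s,c,0],[c,s,0],[0,0,-1.]])
def go(pos,phi,pre=np.eye(3)):
    s=env.get_state(); q=s["orientation"]; R0=R.from_quat([q[1],q[2],q[3],q[0]]).as_matrix()
    print("t",round(float(s["clock"]),2),"tcp",np.round(s["tcp_pos"],4),"d mm",(R0.T@(np.array(pos)-s["tcp_pos"])*1e3).round(1),"rot",(np.degrees(R.from_matrix(R0.T@pre@Rd(phi)).as_rotvec())/10).round(3))
E
python3 -c "
from h import *
go([.6475,.0425,.31],np.pi/2+.072)
go([.22,.531,.30],np.radians(67.5))"
```

```text
t 2.55 tcp [0.2196 0.5315 0.2313] d mm [-582.2 -288.5  -78.7] rot [ 1.000e-03  0.000e+00 -2.658e+00]
t 2.55 tcp [0.2196 0.5315 0.2313] d mm [ -0.6  -0.3 -68.7] rot [0.001 0.    0.005]
```

Call:
move_arm([
  [[0, 0, -60], [0, 0, 0], -1],
  [[-580, -288, -79], [0, 0, -2.66], -0.2],
  [[-580, -288, -79], [0, 0, -2.66], -0.2],
  [[-580, -288, -79], [0, 0, -2.66], -0.2],
  [[-580, -288, -79], [0, 0, -2.66], -0.2],
], squeeze=60)

```text
clock: 3.18
tcp_pos: [0.3788, 0.3496, 0.2987]
orientation: [0.0, -0.037, 0.999, 0.0]
wrist_force: [1.0, 0.2, -0.3]
finger_gap: 0.0515
grip_force: 0.0
```

```bash
python3 -c "
from h import *
go([.6475,.0425,.31],np.pi/2+.072);print(env.get_state()['joint_pos'])"
```

```text
t 3.17 tcp [0.3788 0.3496 0.2987] d mm [-245.2 -326.2  -11.3] rot [0.003 0.005 0.012]
[5.89546139e-01 1.85440017e-01 4.21873474e-02 1.42660628e+00
 2.89453149e-05 5.15479618e-01]
```

Call:
move_arm([
  [[-245, -326, -11], [0, 0, 0], -0.2],
  [[-245, -326, -11], [0, 0, 0], -0.2],
  [[-245, -326, -11], [0, 0, 0], -0.2],
  [[-245, -326, -11], [0, 0, 0], -0.2],
  [[-245, -326, -11], [0, 0, 0], -0.2],
])

```text
clock: 3.8
tcp_pos: [0.5842, 0.1138, 0.3071]
orientation: [0.0, -0.036, 0.999, 0.0]
wrist_force: [0.3, 1.9, -0.1]
finger_gap: 0.0512
grip_force: 0.0
```

```bash
python3 -c "
from h import *
go([.6475,.0425,.31],np.pi/2+.072);print(env.get_state()['joint_pos'])"
```

```text
t 3.8 tcp [0.5842 0.1138 0.3071] d mm [-57.9 -75.7  -2.9] rot [0.002 0.004 0.002]
[ 5.74356892e-02  3.48656824e-01  2.79754493e-01  1.50117490e+00
  3.11672439e-04 -1.49259118e-02]
```

Call:
move_arm([
  [[0, 0, 0], [0, 0, 0], -0.2],
  [[0, 0, 0], [0, 0, 0], -0.2],
  [[0, 0, 0], [0, 0, 0], -0.2],
])

```text
clock: 4.18
tcp_pos: [0.5822, 0.1167, 0.3071]
orientation: [-0.0, -0.037, 0.999, 0.0]
wrist_force: [-0.5, -0.5, -0.5]
finger_gap: 0.0514
grip_force: 0.0
```

```bash
python3 - <<'E'
from h import *
go([.6475,.0425,.262],np.pi/2+.072);print(env.get_state()['joint_pos'])
a=env.read_camera("side");b=env.read_camera("top")
A=cv2.cvtColor(a["pixels"],cv2.COLOR_RGB2BGR);B=cv2.cvtColor(b["pixels"],cv2.COLOR_RGB2BGR)
z=lambda im,x0,y0,x1,y1,w,h:cv2.resize(im[y0:y1,x0:x1],(w,h),interpolation=cv2.INTER_CUBIC)
# knob/rail side view and tab views
cv2.imwrite("pics/m2.png",np.hstack([z(A,285,110,365,230,400,600),np.vstack([z(B,190,200,240,237,400,300),z(A,190,135,240,172,400,300)])]))
E
```

```text
t 4.17 tcp [0.5822 0.1167 0.3071] d mm [-59.6 -78.8  45.1] rot [0.002 0.    0.012]
[ 6.25233495e-02  3.46329016e-01  2.76483322e-01  1.50094733e+00
  2.91284695e-04 -1.15779093e-02]
```

View pics/m2.png

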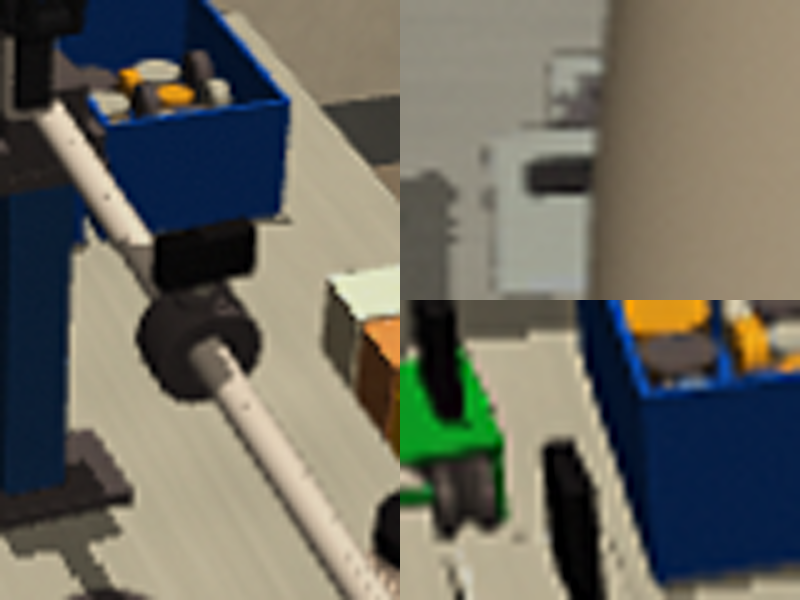

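Call:
move_arm([
  [[-60, -79, -3], [0, 0, 0], -0.2],
  [[-60, -79, -3], [0, 0, 0], -0.2],
  [[-60, -79, 20], [0, 0, 0], -0.2],
  [[-60, -79, 20], [0, 0, 0], -0.2],
])

```text
clock: 4.78
tcp_pos: [0.6475, 0.0417, 0.2851]
orientation: [-0.002, -0.037, 0.999, 0.0]
wrist_force: [-0.2, -0.1, -0.5]
finger_gap: 0.0514
grip_force: 0.0
```

```bash
python3 - <<'E'
from h import *
go([.6475,.0425,.247],np.pi/2+.072)
a=env.read_camera("side");b=env.read_camera("top")
A=cv2.cvtColor(a["pixels"],cv2.COLOR_RGB2BGR);B=cv2.cvtColor(b["pixels"],cv2.COLOR_RGB2BGR)
z=lambda im,x0,y0,x1,y1,w,h:cv2.resize(im[y0:y1,x0:x1],(w,h),interpolation=cv2.INTER_CUBIC)
cv2.imwrite("pics/m3.png",np.hstack([z(A,285,110,365,230,400,600),np.vstack([z(B,190,200,240,237,400,300),z(B,270,90,350,150,400,300)])]))
E
```

```text
t 4.78 tcp [0.6475 0.0417 0.2851] d mm [-0.2  0.7 38.1] rot [ 0.004 -0.021  0.007]
```

View pics/m3.png

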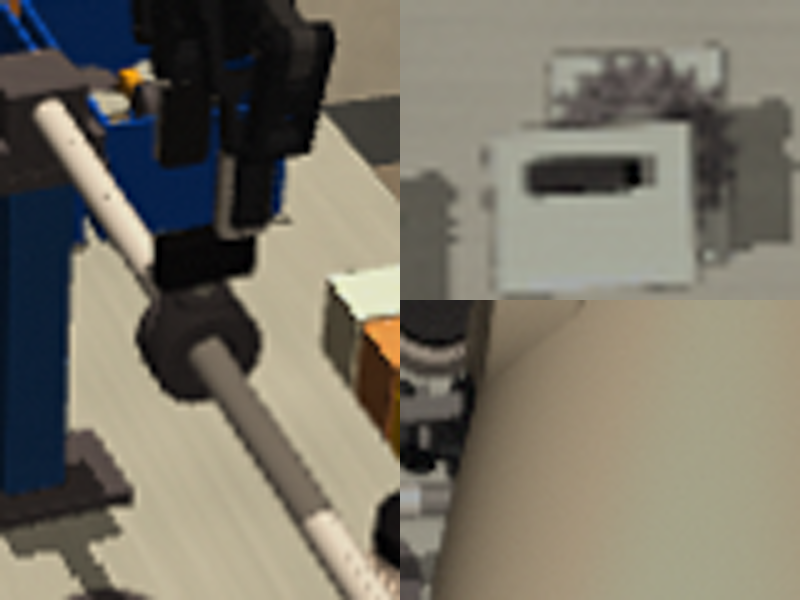

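Call:
move_arm([
  [[0, 1, 20], [0, 0, 0], -0.2],
  [[0, 1, 38], [0, 0, 0], -0.2],
  [[0, 1, 38], [0, 0, 0], -0.2],
  [[0, 1, 38], [0, 0, 0], 1],
  [[0, 1, 38], [0, 0, 0], 1],
], squeeze=60)

```text
clock: 5.5
tcp_pos: [0.6491, 0.0423, 0.2503]
orientation: [0.001, -0.036, 0.999, -0.0]
wrist_force: [-0.5, 0.4, 1.1]
finger_gap: 0.0153
grip_force: 1.5
```

Call:
move_arm([
  [[0, 0, 0], [0, 0, 0], 1],
  [[0, 0, 0], [0, 0, 0], 1],
])

```text
clock: 5.75
tcp_pos: [0.6491, 0.0428, 0.2505]
orientation: [0.001, -0.036, 0.999, 0.001]
wrist_force: [-0.4, 4.1, 6.2]
finger_gap: 0.011
grip_force: 60.2
```

```bash
python3 - <<'E'
from h import *
go([.6475,.0425,.247],np.pi/2+.072); s=env.get_state(); print(s['wrist_force'],s['ft_torque'],s['finger_gap'],s['grip_force'])
E
```

```text
t 5.75 tcp [0.6491 0.0428 0.2505] d mm [ 1.7 -0.2  3.5] rot [0.005 0.016 0.006]
[-0.41995782  4.07733866  6.20719981] [ 0.63700931  0.06860858 -0.07705469] 0.010960833961156453 60.15878140926361
```

Call:
move_arm([
  [[1, 0, 0], [0, 0, -1], 1],
  [[1, 0, 0], [0, 0, -2], 1],
  [[1, 0, 0], [0, 0, -3], 1],
  [[1, 0, 0], [0, 0, -4], 1],
  [[1, 0, 0], [0, 0, -5], 1],
], squeeze=80)

```text
clock: 6.38
tcp_pos: [0.6486, 0.0418, 0.2502]
orientation: [0.001, -0.458, 0.889, -0.001]
wrist_force: [0.3, 1.4, 4.0]
finger_gap: 0.0105
grip_force: 78.7
```

Call:
move_arm([
  [[0, 0, 0], [0, 0, 0], 1],
  [[0, 0, 0], [0, 0, 0], 1],
])

```text
clock: 6.62
tcp_pos: [0.6487, 0.0418, 0.2502]
orientation: [0.001, -0.453, 0.891, -0.001]
wrist_force: [2.0, 1.0, 5.5]
finger_gap: 0.0102
grip_force: 78.9
```

```bash
python3 - <<'E'
from h import *
go([.6475,.0425,.247],np.pi/2+.072+.87); s=env.get_state(); print(s['wrist_force'],s['ft_torque'],s['finger_gap'],s['grip_force'])
p=s['tcp_pos']; d=np.array([-.0716*.995,.9924,.0995]);
yr=lambda c:-.0716*c[0]+.9974*c[1]
cur=yr(p); tgt=yr([.6885,-.0945]); print(cur,tgt,"rail travel",tgt-cur)
dy=(tgt-cur); go(p+dy*np.array([-.0716,.9974,.1003]),np.pi/2+.072+.87)
E
```

```text
t 6.62 tcp [0.6487 0.0418 0.2502] d mm [0.1 1.4 3.1] rot [-0.017  0.01  -0.004]
[2.02142085 1.04960415 5.54605273] [ 0.12841288 -0.28683696  0.0484434 ] 0.01021953043044485 78.94341945648193
-0.004752125357855498 -0.14355089999999998 rail travel -0.1387987746421445
t 6.62 tcp [0.6487 0.0418 0.2502] d mm [106.1 -89.5  14. ] rot [-0.017  0.01  -0.004]
```

Call:
move_arm([
  [[21, -18, 3], [0, 0, 0], 1],
  [[42, -36, 5.5], [0, 0, 0], 1],
  [[64, -54, 8.5], [0, 0, 0], 1],
  [[85, -72, 11], [0, 0, 0], 1],
  [[106, -90, 14], [0, 0, 0], 1],
])

```text
clock: 7.25
tcp_pos: [0.6588, -0.0975, 0.2361]
orientation: [0.001, -0.454, 0.891, -0.001]
wrist_force: [0.1, 1.8, 6.4]
finger_gap: 0.0104
grip_force: 79.4
```

Call:
move_arm([
  [[0, 0, 0], [0, 0, 0], 1],
  [[0, 0, 0], [0, 0, 0], 1],
])

```text
clock: 7.5
tcp_pos: [0.6589, -0.0986, 0.236]
orientation: [0.0, -0.453, 0.892, -0.001]
wrist_force: [0.0, -1.9, 5.5]
finger_gap: 0.0104
grip_force: 79.6
```

```bash
python3 - <<'E'
from h import *
s=env.get_state(); p=s['tcp_pos']; print(p,s['wrist_force'],s['ft_torque'],s['finger_gap'],s['grip_force'])
yr=lambda c:-.0716*c[0]+.9974*c[1]
print("tcp yr",yr(p))
a=env.read_camera("side");b=env.read_camera("top")
for c in(a,b):
  for t in("collar_mid","knob_grip","mark"):
    for d in env.landmark_of(t,c)[:1]: print(t,np.round(d["centre"],4),round(d["confidence"],2),"yr",yr(d["centre"]))
A=cv2.cvtColor(a["pixels"],cv2.COLOR_RGB2BGR);B=cv2.cvtColor(b["pixels"],cv2.COLOR_RGB2BGR)
z=lambda im,x0,y0,x1,y1,w,h:cv2.resize(im[y0:y1,x0:x1],(w,h),interpolation=cv2.INTER_CUBIC)
cv2.imwrite("pics/m4.png",np.hstack([z(A,320,160,400,280,400,600),np.vstack([z(B,190,200,240,237,400,300),z(B,310,90,390,150,400,300)])]))
E
```

```text
[ 0.65889835 -0.09864792  0.23600218] [ 0.0357438  -1.90824353  5.45522772] [-0.4561982  -0.03479771 -0.05467937] 0.010363591272270208 79.58166003227234
tcp yr -0.14556856156659298
collar_mid [ 0.6555 -0.1005  0.2015] 0.78 yr -0.14717249999999998
knob_grip [ 0.6524 -0.0979  0.1993] 0.65 yr -0.1443573
mark [ 0.6849 -0.0952  0.202 ] 0.98 yr -0.14399132
collar_mid [ 0.6599 -0.0996  0.2077] 0.46 yr -0.14658988
knob_grip [ 0.6625 -0.1001  0.2419] 0.42 yr -0.14727474
mark [ 0.6893 -0.0955  0.2023] 0.61 yr -0.14460558
```

View pics/m4.png

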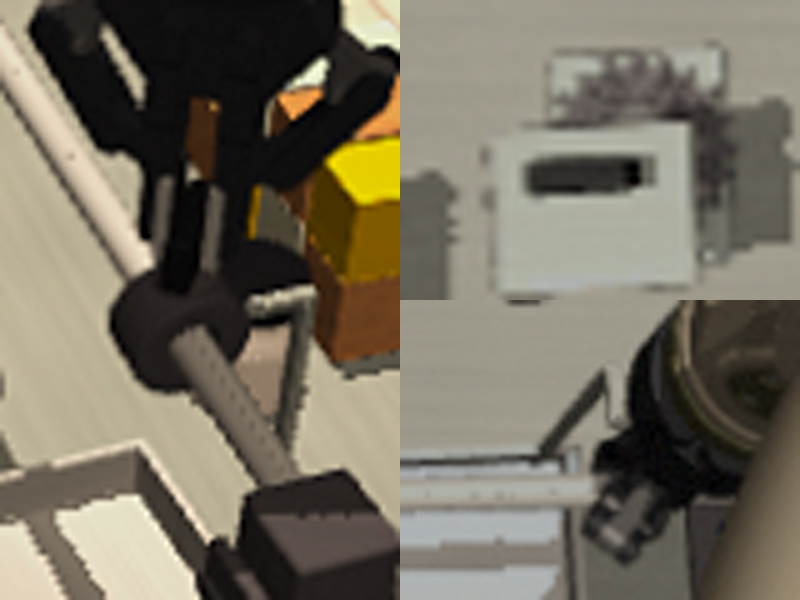

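Call:
move_arm([
  [[-2, 1.5, 0], [0, 0, 0], 1],
  [[-2, 1.5, 0], [0, 0, 0], 1],
])

```text
clock: 8.15
tcp_pos: [0.6587, -0.0952, 0.2364]
orientation: [0.0, -0.453, 0.891, -0.001]
wrist_force: [-0.8, -1.8, 6.1]
finger_gap: 0.0105
grip_force: 79.8
```

```bash
python3 - <<'E'
from h import *
s=env.get_state(); p=s['tcp_pos']; print(p,s['wrist_force'])
yr=lambda c:-.0716*c[0]+.9974*c[1]
print("tcp yr",yr(p))
for k in range(3):
 for c in(env.read_camera("side"),env.read_camera("top")):
  for t in("collar_mid","mark"):
    for d in env.landmark_of(t,c)[:1]: print(t,np.round(d["centre"],4),round(d["confidence"],2),"yr",round(yr(d["centre"]),4))
E
```

```text
[ 0.65865115 -0.09516375  0.23637782] [-0.76910502 -1.7523223   6.07266366]
tcp yr -0.1420757482942641
collar_mid [ 0.6528 -0.095   0.2036] 0.81 yr -0.1415
mark [ 0.6857 -0.093   0.1995] 0.59 yr -0.1419
collar_mid [ 0.6593 -0.0957  0.2052] 0.53 yr -0.1427
collar_mid [ 0.6533 -0.0978  0.2067] 0.58 yr -0.1443
mark [ 0.6869 -0.0917  0.2004] 0.73 yr -0.1406
collar_mid [ 0.6597 -0.0956  0.206 ] 0.47 yr -0.1426
mark [ 0.688  -0.0954  0.2015] 0.96 yr -0.1444
collar_mid [ 0.6542 -0.097   0.2031] 0.82 yr -0.1436
mark [ 0.6874 -0.0933  0.202 ] 0.94 yr -0.1423
collar_mid [ 0.6605 -0.0957  0.2077] 0.38 yr -0.1427
mark [ 0.6891 -0.0947  0.2034] 0.69 yr -0.1438
```

Call:
move_arm([
  [[0, 0, 0], [0, 0, 1], 1],
  [[0, 0, 0], [0, 0, 2], 1],
  [[0, 0, 0], [0, 0, 3], 1],
  [[0, 0, 0], [0, 0, 4], 1],
  [[0, 0, 0], [0, 0, 5], 1],
])

```text
clock: 9.68
tcp_pos: [0.6592, -0.0957, 0.2366]
orientation: [0.002, -0.031, 1.0, -0.002]
wrist_force: [0.4, -2.9, 6.7]
finger_gap: 0.0104
grip_force: 79.8
```

Call:
move_arm([
  [[0, 0, 0], [0, 0, 0.4], 1],
  [[0, 0, 0], [0, 0, 0.4], 1],
])

```text
clock: 9.93
tcp_pos: [0.6591, -0.0955, 0.2366]
orientation: [0.001, -0.0, 1.0, -0.002]
wrist_force: [-0.1, -2.1, 7.1]
finger_gap: 0.0105
grip_force: 84.6
```

```bash
python3 - <<'E'
from h import *
s=env.get_state(); p=s['tcp_pos']; print(p,s['wrist_force'],s['ft_torque'],s['finger_gap'])
yr=lambda c:-.0716*c[0]+.9974*c[1]
print("tcp yr",yr(p)); go(p,np.pi/2+.072)
E
```

```text
[ 0.65913813 -0.09550276  0.23660473] [-0.0690831  -2.06296763  7.09116745] [-0.62496607  0.03285339  1.23247771] 0.01054074988963412
tcp yr -0.1424487382958533
t 9.93 tcp [ 0.6591 -0.0955  0.2366] d mm [0. 0. 0.] rot [-0.019  0.016 -0.411]
```

Call:
move_arm([
  [[0, 0, 0], [0, 0, 0], -0.2],
  [[0, 0, 0], [0, 0, 0], -0.2],
  [[0, 0, 0], [0, 0, 0], -0.2],
  [[0, 0, -60], [0, 0, 0], -0.2],
  [[0, 0, -120], [0, 0, 0], -0.2],
])

```text
clock: 10.55
tcp_pos: [0.6574, -0.0938, 0.3548]
orientation: [-0.002, -0.001, 1.0, 0.0]
wrist_force: [1.7, 1.1, 0.9]
finger_gap: 0.0515
grip_force: 0.0
```

```bash
python3 - <<'E'
from h import *
s=env.get_state(); print(s['wrist_force'],s['finger_gap'])
go([.435,.215,.33],np.pi+.05)
b=env.read_camera("top")
im=b["pixels"].astype(int).sum(2); m=np.zeros_like(im,np.uint8); m[218:226,203:224]=im[218:226,203:224]<300; n=cv2.findNonZero(m)
print(len(n),cv2.minAreaRect(n),n.reshape(-1,2).mean(0)); 
ax=cv2.fitLine(n,cv2.DIST_L2,0,.01,.01).ravel(); e=[atz(b,ax[2:]+ax[:2]*s,.203) for s in(-7,7)]; dd=e[0]-e[1]; print("yaw",np.arctan2(-dd[0],dd[1]))
# plate top (z=.163) edges by crop clicks
for q in ([497,137],[690,125],[500,290],[690,283]): print(atz(b,[190+(q[0]-400)/8,200+q[1]/8.11],.163).round(4))
for q in ([527,157],[527,190],[640,157],[640,190]): print("tab",atz(b,[190+(q[0]-400)/8,200+q[1]/8.11],.203).round(4))
E
```

```text
[1.68265349 1.09282268 0.89710865] 0.051545256890427646
t 10.55 tcp [ 0.6574 -0.0938  0.3548] d mm [221.7 309.2  25.8] rot [ 0.02  -0.01  -9.275]
69 ((213.0, 221.0), (4.0, 14.0), 90.0) [212.97101449 221.05797101]
yaw 0.06966505306670254
[0.4441 0.2517 0.163 ]
[0.4489 0.1948 0.163 ]
[0.3997 0.2497 0.163 ]
[0.4031 0.1937 0.163 ]
tab [0.4392 0.2375 0.203 ]
tab [0.43   0.2373 0.203 ]
tab [0.4399 0.2055 0.203 ]
tab [0.4308 0.2053 0.203 ]
```

Call:
move_arm([
  [[50, 70, 0], [0, 0, -1], -0.3],
  [[100, 140, 0], [0, 0, -2], -0.3],
  [[145, 205, 10], [0, 0, -3], -0.3],
  [[190, 270, 20], [0, 0, -4], -0.3],
  [[222, 316, 25], [0, 0, -5], -0.3],
])

```text
clock: 11.22
tcp_pos: [0.4768, 0.1616, 0.3368]
orientation: [0.0, -0.426, 0.905, 0.0]
wrist_force: [0.6, -0.1, 0.3]
finger_gap: 0.0558
grip_force: 0.0
```

Call:
move_arm([
  [[0, 0, 0], [0, 0, -1], -0.3],
  [[0, 0, 0], [0, 0, -2], -0.3],
  [[0, 0, 0], [0, 0, -3], -0.3],
  [[0, 0, 0], [0, 0, -4], -0.3],
  [[0, 0, 0], [0, 0, -4], -0.3],
])

```text
clock: 11.85
tcp_pos: [0.4781, 0.1603, 0.337]
orientation: [0.0, 0.707, -0.707, -0.0]
wrist_force: [-0.6, -0.6, 0.3]
finger_gap: 0.0555
grip_force: 0.0
```

```bash
python3 - <<'E'
from h import *
go([.436,.2235,.24],np.pi+.07); print(env.get_state()["joint_pos"])
a=env.read_camera("side");b=env.read_camera("top")
A=cv2.cvtColor(a["pixels"],cv2.COLOR_RGB2BGR);B=cv2.cvtColor(b["pixels"],cv2.COLOR_RGB2BGR)
z=lambda im,x0,y0,x1,y1,w,h:cv2.resize(im[y0:y1,x0:x1],(w,h),interpolation=cv2.INTER_CUBIC)
cv2.imwrite("pics/m5.png",np.hstack([z(A,320,160,400,280,400,600),np.vstack([z(A,180,110,240,155,400,300),z(B,310,90,390,150,400,300)])]))
yr=lambda c:-.0716*c[0]+.9974*c[1]
for c in(a,b):
  for t in("collar_mid","knob_grip","mark"):
    for d in env.landmark_of(t,c)[:1]: print(t,np.round(d["centre"],4),round(d["confidence"],2),"yr",yr(d["centre"]))
E
```

```text
t 11.85 tcp [0.4781 0.1603 0.337 ] d mm [-63.2  42.1  97. ] rot [ 0.002  0.    -0.399]
[ 1.64099274e-01  1.66836653e-01  1.12287765e-01  1.51659099e+00
  1.05162310e-04 -1.40708784e+00]
collar_mid [ 0.654  -0.0948  0.2018] 0.61 yr -0.14137992
knob_grip [ 0.6563 -0.097   0.2467] 0.52 yr -0.14373887999999999
mark [ 0.6869 -0.0924  0.2016] 0.91 yr -0.1413418
collar_mid [ 0.6607 -0.0943  0.2071] 0.71 yr -0.14136094
knob_grip [ 0.6629 -0.0955  0.241 ] 0.61 yr -0.14271534
mark [ 0.6883 -0.0909  0.1988] 0.71 yr -0.13994594
```

View pics/m5.png

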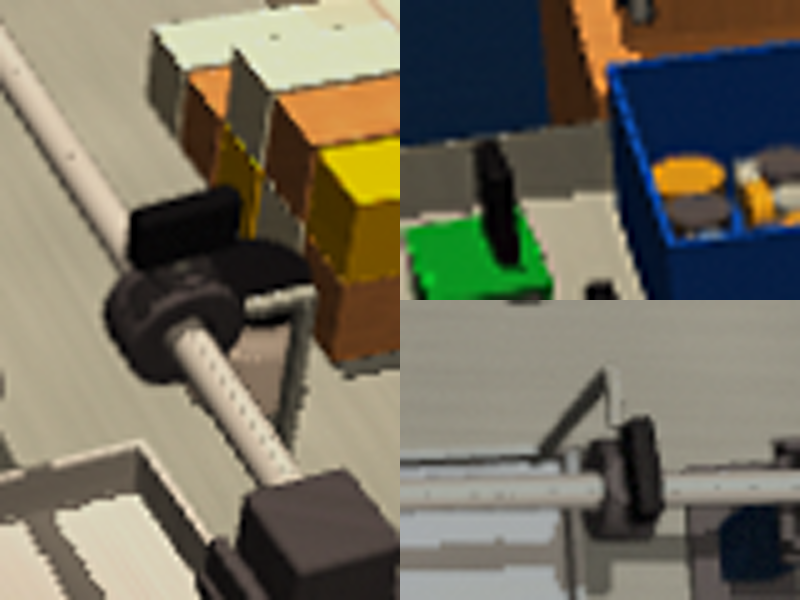

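Call:
move_arm([
  [[-63, 42, 20], [0, 0, -0.4], -0.3],
  [[-63, 42, 60], [0, 0, -0.4], -0.3],
  [[-63, 42, 97], [0, 0, -0.4], -0.3],
  [[-63, 42, 97], [0, 0, -0.4], -0.3],
  [[-63, 42, 97], [0, 0, -0.4], -0.3],
])

```text
clock: 12.88
tcp_pos: [0.4369, 0.2232, 0.2416]
orientation: [-0.001, 0.732, -0.681, 0.0]
wrist_force: [-0.2, 0.7, 0.1]
finger_gap: 0.0557
grip_force: 0.0
```

```bash
python3 - <<'E'
from h import *
go([.436,.2235,.174],np.pi+.07)
a=env.read_camera("side")
for d in env.landmark_of("tab",a): print(np.round(d["centre"],3),d["confidence"])
A=cv2.cvtColor(a["pixels"],cv2.COLOR_RGB2BGR)
z=lambda im,x0,y0,x1,y1,w,h:cv2.resize(im[y0:y1,x0:x1],(w,h),interpolation=cv2.INTER_CUBIC)
cv2.imwrite("pics/m6.png",z(A,170,90,270,190,600,600))
E
```

```text
t 12.88 tcp [0.4369 0.2232 0.2416] d mm [-0.3  0.9 67.6] rot [-0.009  0.002  0.011]
[0.587 0.373 0.191] 0.94
[0.437 0.226 0.191] 0.79
[0.412 0.342 0.192] 0.64
[0.32  0.204 0.191] 0.61
```

View pics/m6.png

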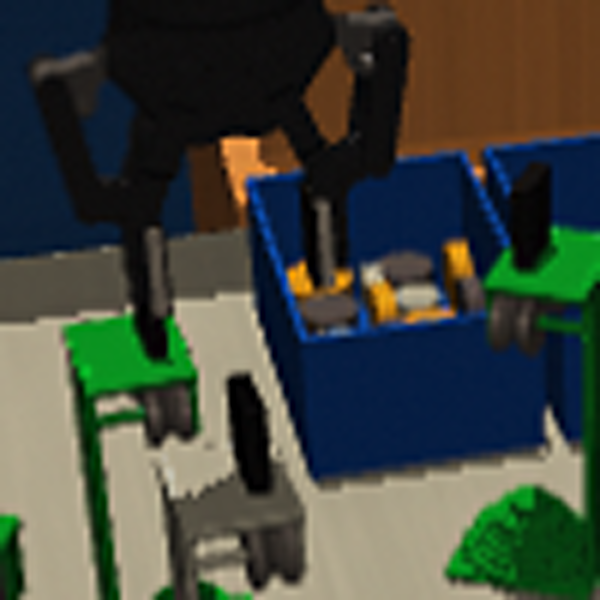

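Call:
move_arm([
  [[0, 1, 30], [0, 0, 0], -0.3],
  [[0, 1, 55], [0, 0, 0], -0.3],
  [[0, 1, 67], [0, 0, 0], -0.3],
  [[0, 1, 67], [0, 0, 0], -0.3],
  [[0, 1, 67], [0, 0, 0], 1],
])

```text
clock: 13.6
tcp_pos: [0.436, 0.2233, 0.1744]
orientation: [-0.001, 0.732, -0.681, 0.0]
wrist_force: [-0.7, 0.4, -0.0]
finger_gap: 0.0382
grip_force: 0.0
```

Call:
move_arm([
  [[0, 0, 0], [0, 0, 0], 1],
  [[0, 0, 0], [0, 0, 0], 1],
  [[0, 0, 0], [0, 0, 0], 1],
], squeeze=90)

```text
clock: 13.98
tcp_pos: [0.436, 0.2233, 0.1742]
orientation: [-0.001, 0.732, -0.681, 0.001]
wrist_force: [0.9, -0.7, 5.9]
finger_gap: 0.0087
grip_force: 89.2
```

Call:
move_arm([
  [[0, 0, -30], [0, 0, 0], 1],
  [[0, 0, -80], [0, 0, 0], 1],
  [[0, 0, -130], [0, 0, 0], 1],
  [[0, 0, -150], [0, 0, 0], 1],
  [[0, 0, -150], [0, 0, 0], 1],
])

```text
clock: 14.6
tcp_pos: [0.4354, 0.2232, 0.3236]
orientation: [-0.0, 0.732, -0.681, 0.0]
wrist_force: [0.5, 0.3, -6.0]
finger_gap: 0.0084
grip_force: 88.6
```

```bash
python3 - <<'E'
from h import *
s=env.get_state();print(s["wrist_force"],s["grip_force"],s["finger_gap"]); p=s["tcp_pos"]
go(p,np.pi+.072)
for c in(env.read_camera("side"),env.read_camera("top"),env.read_camera("side")):
  for t in("carrier","saddle","tab"):
    for d in env.landmark_of(t,c):
      if np.linalg.norm(np.array(d["centre"])[:2]-p[:2])<.04: print(t,np.round(d["centre"],4),round(d["confidence"],2))
E
```

```text
[ 0.48938891  0.28748591 -5.99138194] 88.64948272705078 0.008383403479870466
t 14.6 tcp [0.4354 0.2232 0.3236] d mm [0. 0. 0.] rot [-0.006  0.002  0.003]
carrier [0.4338 0.2242 0.1497] 0.96
saddle [0.436  0.2224 0.2671] 0.81
tab [0.436  0.2233 0.3389] 0.97
carrier [0.4358 0.2225 0.1459] 0.85
saddle [0.4361 0.2304 0.2691] 0.69
tab [0.4329 0.2279 0.3328] 0.62
carrier [0.4315 0.2235 0.1469] 0.66
saddle [0.4369 0.2208 0.2654] 0.96
tab [0.4351 0.2252 0.3379] 0.62
```

```bash
cat >> h.py <<'E'
ex=np.array([np.cos(.072),np.sin(.072),0]); ey=np.array([-np.sin(.072),np.cos(.072),0]); ez=np.array([0,0,1.])
tilt=R.from_rotvec(ex*.0997).as_matrix()
H=np.array([.6403,.1422,.228])-.0054*ey+.0539*ez
E
python3 - <<'E'
from h import *
print(H); go(H-.1*ex+.028*ez,np.pi+.072,tilt)
E
```

```text
[0.64068846 0.13681399 0.2819    ]
t 15.2 tcp [0.4351 0.223  0.323 ] d mm [100.8 -98.9  13.1] rot [ 0.001 -0.571  0.003]
```

Call:
move_arm([
  [[25, -25, 3], [0, -0.15, 0], 1],
  [[50, -50, 6], [0, -0.3, 0], 1],
  [[75, -75, 10], [0, -0.45, 0], 1],
  [[101, -99, 13], [0, -0.57, 0], 1],
  [[101, -99, 13], [0, -0.57, 0], 1],
])

```text
clock: 15.82
tcp_pos: [0.543, 0.1271, 0.309]
orientation: [-0.033, 0.73, -0.682, -0.036]
wrist_force: [0.0, 0.4, -6.4]
finger_gap: 0.0083
grip_force: 88.8
```

```bash
python3 - <<'E'
from h import *
s=env.get_state();print(s["wrist_force"],s["grip_force"],s["finger_gap"]); p=s["tcp_pos"]
go(H+.028*ez,np.pi+.072,tilt)
a=env.read_camera("side");b=env.read_camera("top")
for c in(a,b):
  for t in("carrier","saddle","tab"):
    for d in env.landmark_of(t,c):
      if np.linalg.norm(np.array(d["centre"])[:2]-p[:2])<.04: print(t,np.round(np.array(d["centre"])-p,4),round(d["confidence"],2))
A=cv2.cvtColor(a["pixels"],cv2.COLOR_RGB2BGR);B=cv2.cvtColor(b["pixels"],cv2.COLOR_RGB2BGR)
z=lambda im,x0,y0,x1,y1,w,h:cv2.resize(im[y0:y1,x0:x1],(w,h),interpolation=cv2.INTER_CUBIC)
cv2.imwrite("pics/m7.png",np.hstack([z(A,220,80,320,230,400,600),z(B,200,80,280,200,400,600)]))
E
```

```text
[ 0.02624785  0.38972606 -6.37920691] 88.79918932914734 0.00828573214791034
t 15.82 tcp [0.543  0.1271 0.309 ] d mm [ -3.  -98.1  -0.6] rot [ 0.001 -0.006 -0.019]
carrier [-0.0049  0.0163 -0.1725] 0.75
saddle [-0.0025  0.0049 -0.0539] 0.63
tab [0.0012 0.0006 0.0157] 0.83
```

View pics/m7.png

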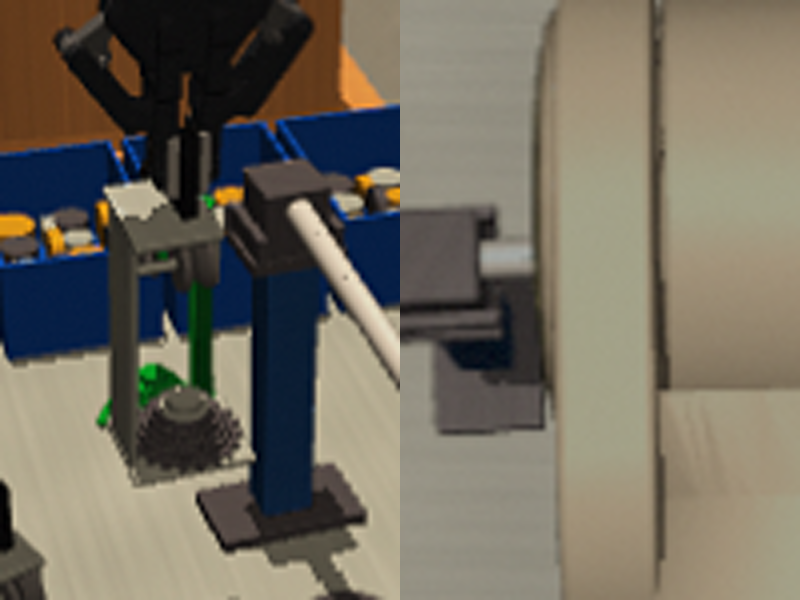

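Call:
move_arm([
  [[12, 0, 0], [0, 0, 0], 1],
  [[12, -25, 0], [0, 0, 0], 1],
  [[12, -50, 0], [0, 0, 0], 1],
  [[12, -75, 0], [0, 0, 0], 1],
  [[12, -98, 0], [0, 0, 0], 1],
])

```text
clock: 16.85
tcp_pos: [0.6406, 0.1239, 0.3088]
orientation: [-0.034, 0.731, -0.68, -0.036]
wrist_force: [-0.5, 0.8, -5.0]
finger_gap: 0.0082
grip_force: 88.9
```

```bash
python3 - <<'E'
from h import *
s=env.get_state();print(s["wrist_force"],s["ft_torque"],s["grip_force"]); p=s["tcp_pos"]
H=H-.015*ey-.0015*ez
go(H,np.pi+.072,tilt)
a=env.read_camera("side");b=env.read_camera("side")
for c in(a,b):
  for t in("carrier","saddle","tab"):
    for d in env.landmark_of(t,c):
      if np.linalg.norm(np.array(d["centre"])[:2]-p[:2])<.04: print(t,np.round(np.array(d["centre"])-p,4),round(d["confidence"],2))
A=cv2.cvtColor(a["pixels"],cv2.COLOR_RGB2BGR)
cv2.imwrite("pics/m8.png",cv2.resize(A[80:230,240:370],None,fx=4,fy=4,interpolation=cv2.INTER_CUBIC))
E
```

```text
[-0.47099666  0.76729389 -5.03412619] [-0.28660719 -0.04625557 -0.02799561] 88.87917280197144
t 16.85 tcp [0.6406 0.1239 0.3088] d mm [ 5. -1. 28.] rot [ 0.    -0.003  0.001]
carrier [-0.0043  0.0181 -0.1729] 0.75
tab [ 0.0029 -0.0005  0.0159] 0.65
carrier [0.0041 0.001  0.0135] 0.74
carrier [ 0.001   0.0184 -0.1732] 0.57
saddle [ 0.0031  0.0073 -0.0583] 0.73
tab [-0.0006  0.016  -0.1725] 0.24
```

View pics/m8.png

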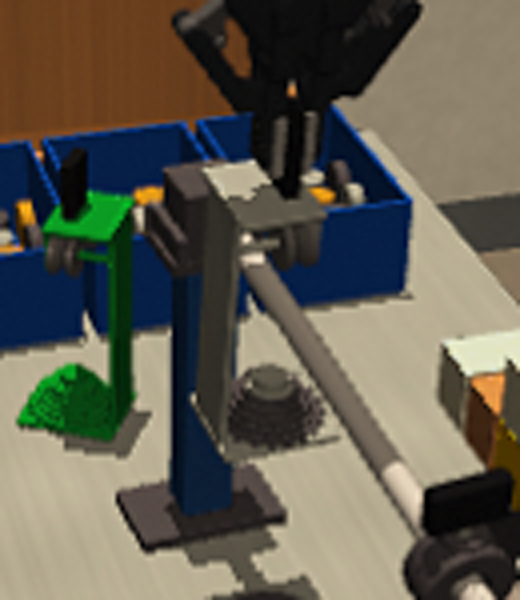

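Call:
move_arm([
  [[3, -1, 8], [0, 0, 0], 1],
  [[3, -1, 16], [0, 0, 0], 1],
  [[3, -1, 22], [0, 0, 0], 1],
  [[3, -1, 25], [0, 0, 0], 1],
  [[3, -1, 25], [0, 0, 0], 1],
])

```text
clock: 17.88
tcp_pos: [0.6406, 0.1243, 0.2835]
orientation: [-0.034, 0.731, -0.68, -0.037]
wrist_force: [0.2, 0.3, -4.7]
finger_gap: 0.0085
grip_force: 89.0
```

```bash
python3 - <<'E'
from h import *
s=env.get_state();print(s["wrist_force"],s["ft_torque"],s["tcp_pos"]); p=s["tcp_pos"]
for c in(env.read_camera("side"),env.read_camera("side")):
  for t in("carrier","saddle","tab"):
    for d in env.landmark_of(t,c):
      if np.linalg.norm(np.array(d["centre"])[:2]-p[:2])<.04: print(t,np.round(np.array(d["centre"])-p,4),round(d["confidence"],2))
E
```

```text
[ 0.18746264  0.3281454  -4.71701259] [-0.2848859  -0.05027235 -0.00370302] [0.640642   0.12431602 0.28347283]
carrier [-0.0038  0.0167 -0.1742] 0.75
carrier [0.0042 0.0007 0.0173] 0.29
saddle [-0.0004  0.0045 -0.0576] 0.78
saddle [-0.0042  0.0173 -0.1712] 0.34
tab [0.002  0.0031 0.0134] 0.82
carrier [ 0.0003  0.0166 -0.1731] 0.57
saddle [-0.0009  0.0051 -0.0559] 0.72
tab [ 0.0026 -0.0001  0.0162] 0.95
```

Not yet in contact; lower in 1 mm steps.

Call:
move_arm([
  [[0, 0, 1], [0, 0, 0], 1],
  [[0, 0, 2], [0, 0, 0], 1],
  [[0, 0, 3], [0, 0, 0], 1],
  [[0, 0, 3], [0, 0, 0], 1],
])

```text
clock: 18.77
tcp_pos: [0.6409, 0.1245, 0.2808]
orientation: [-0.034, 0.731, -0.68, -0.036]
wrist_force: [0.4, -0.8, -5.2]
finger_gap: 0.0081
grip_force: 89.1
```

Call:
move_arm([
  [[0, 0, 0.5], [0, 0, 0], 1],
  [[0, 0, 1], [0, 0, 0], 1],
  [[0, 0, 1], [0, 0, 0], 1],
])

```text
clock: 19.15
tcp_pos: [0.6412, 0.1246, 0.2802]
orientation: [-0.034, 0.731, -0.68, -0.036]
wrist_force: [0.9, 0.3, -3.1]
finger_gap: 0.0085
grip_force: 89.3
```

Call:
move_arm([
  [[0, 0, 0.5], [0, 0, 0], 1],
  [[0, 0, 1], [0, 0, 0], 1],
  [[0, 0, 1], [0, 0, 0], 1],
])

```text
clock: 19.52
tcp_pos: [0.6412, 0.1247, 0.2796]
orientation: [-0.035, 0.731, -0.68, -0.036]
wrist_force: [2.4, -0.6, -0.1]
finger_gap: 0.0085
grip_force: 89.9
```

Call:
move_arm([
  [[0, 0, 0.5], [0, 0, 0], 1],
  [[0, 0, 1], [0, 0, 0], 1],
  [[0, 0, 1], [0, 0, 0], 1],
])

```text
clock: 19.9
tcp_pos: [0.6412, 0.1248, 0.2793]
orientation: [-0.035, 0.731, -0.68, -0.035]
wrist_force: [1.0, -1.5, 6.1]
finger_gap: 0.0087
grip_force: 90.8
```

Call:
move_arm([
  [[0, 0, -0.5], [0, 0, 0], 1],
  [[0, 0, -0.5], [0, 0, 0], -1],
  [[0, 0, -0.5], [0, 0, 0], -1],
  [[0, 0, -0.5], [0, 0, 0], -1],
  [[0, 0, -0.5], [0, 0, 0], -1],
])

```text
clock: 20.52
tcp_pos: [0.6405, 0.1249, 0.278]
orientation: [-0.034, 0.731, -0.68, -0.037]
wrist_force: [0.1, 1.0, 0.9]
finger_gap: 0.0799
grip_force: 0.0
```

Call:
move_arm([
  [[0, 0, 0], [0, 0, 0], -1],
  [[0, 0, 0], [0, 0, 0], -1],
  [[0, 0, 0], [0, 0, 0], -1],
  [[0, 0, -60], [0, 0, 0], -1],
  [[0, 0, -100], [0, 0, 0], -1],
])

```text
clock: 21.15
tcp_pos: [0.6409, 0.1148, 0.3795]
orientation: [-0.034, 0.731, -0.68, -0.036]
wrist_force: [1.0, 0.2, 0.8]
finger_gap: 0.0856
grip_force: 0.0
```

```bash
python3 - <<'E'
from h import *
s=env.get_state();print(s["clock"],s["wrist_force"],s["tcp_pos"])
yr=lambda c:-.0716*c[0]+.9974*c[1]
a=env.read_camera("side")
for t in("carrier","saddle","collar_mid","mark","hub_carrier"):
    for d in env.landmark_of(t,a): print(t,np.round(d["centre"],4),round(d["confidence"],2),round(yr(d["centre"]),4))
A=cv2.cvtColor(a["pixels"],cv2.COLOR_RGB2BGR)
cv2.imwrite("pics/m9.png",cv2.resize(A[80:290,190:430],None,fx=2.8,fy=2.8,interpolation=cv2.INTER_CUBIC))
E
```

```text
21.15 [1.02470319 0.16141054 0.81081511] [0.64087832 0.1147583  0.37953747]
carrier [0.5839 0.3731 0.0014] 0.83 0.3303
carrier [0.6533 0.0368 0.0945] 0.64 -0.0101
carrier [0.3197 0.2003 0.0048] 0.63 0.1769
carrier [0.6495 0.0283 0.2117] 0.58 -0.0183
carrier [ 0.41    0.3432 -0.0019] 0.56 0.313
saddle [0.3143 0.2021 0.1208] 0.82 0.1791
saddle [0.6475 0.0272 0.2114] 0.79 -0.0192
saddle [0.5824 0.3728 0.1216] 0.79 0.3301
saddle [0.4117 0.3442 0.1197] 0.78 0.3138
collar_mid [ 0.6535 -0.0987  0.2019] 0.89 -0.1452
mark [ 0.6857 -0.091   0.2004] 0.67 -0.1399
hub_carrier [ 0.4203  0.0524 -0.0059] 0.56 0.0222
```

View pics/m9.png

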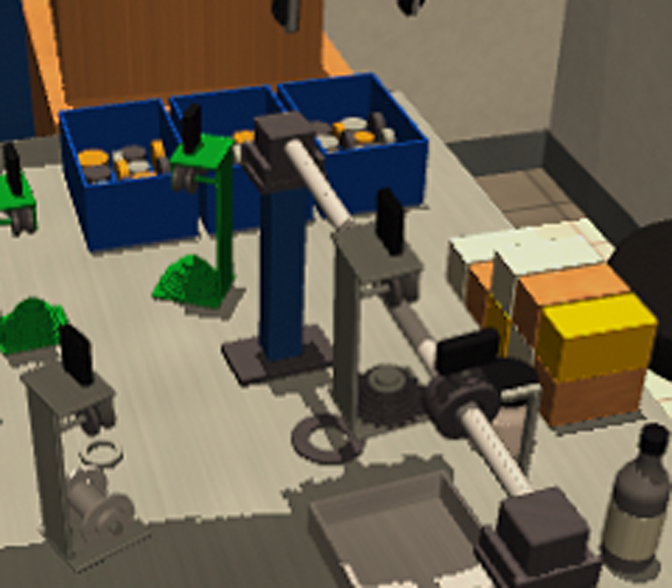

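Call:
move_arm([
  [[0, 0, -20], [0, 0, 0], -1],
  [[0, 0, -20], [0, 0, 0], -1],
  [[0, 0, -20], [0, 0, 0], -1],
  [[0, 0, -20], [0, 0, 0], -1],
  [[0, 0, -20], [0, 0, 0], -1],
])

```text
clock: 22.08
tcp_pos: [0.6414, 0.1129, 0.3972]
orientation: [-0.034, 0.731, -0.68, -0.037]
wrist_force: [-0.1, -0.6, -0.0]
finger_gap: 0.0856
grip_force: 0.0
```

Call:
move_arm([
  [[0, 0, 0], [0, 0, 0], -1],
  [[0, 0, 0], [0, 0, 0], -1],
  [[0, 0, 0], [0, 0, 0], -1],
  [[0, 0, 0], [0, 0, 0], -1],
  [[0, 0, 0], [0, 0, 0], -1],
])

```text
clock: 22.7
tcp_pos: [0.6416, 0.1129, 0.3978]
orientation: [-0.034, 0.731, -0.68, -0.036]
wrist_force: [-0.4, 0.9, -0.2]
finger_gap: 0.0854
grip_force: 0.0
```

```bash
cat > c.py <<'E'
from h import *
yr=lambda c:-.0716*c[0]+.9974*c[1]
for cam in("side","top","side","top"):
  a=env.read_camera(cam)
  for t in("saddle","tab","collar_mid","mark","hub_carrier"):
    for d in env.landmark_of(t,a):
      if d["centre"][0]>.6 or t=="hub_carrier": print(cam,t,np.round(d["centre"],4),round(d["confidence"],2),round(yr(d["centre"]),4))
print(env.get_state()["clock"])
E
python3 c.py
```

```text
side saddle [ 0.6537 -0.0474  0.2084] 0.83 -0.0941
side tab [ 0.6562 -0.0535  0.2794] 0.64 -0.1003
side tab [ 0.6557 -0.0494  0.204 ] 0.46 -0.0962
side collar_mid [ 0.6537 -0.0971  0.2014] 0.73 -0.1437
side mark [ 0.6866 -0.0921  0.2004] 0.82 -0.141
side hub_carrier [ 0.4233  0.0522 -0.0016] 0.58 0.0218
side saddle [ 0.6539 -0.0468  0.2055] 0.85 -0.0935
side tab [ 0.6515 -0.0538  0.2777] 0.84 -0.1003
side collar_mid [ 0.6528 -0.1001  0.2044] 0.85 -0.1466
side collar_mid [ 0.6551 -0.0544  0.2777] 0.44 -0.1012
side mark [ 0.685  -0.0926  0.2008] 0.63 -0.1414
side hub_carrier [ 0.4231  0.0511 -0.0042] 0.68 0.0207
side hub_carrier [ 0.6524 -0.0944  0.2025] 0.24 -0.1409
top collar_mid [ 0.6593 -0.0964  0.208 ] 0.6 -0.1434
top mark [ 0.6611 -0.0956  0.2438] 0.27 -0.1427
23.9
```

```bash
python3 -c "
from workcell import env
print(env.hand_in())"
```

```text
the job is handed in; nothing more can be done
None
```

The job is handed in at about 24 s of the 64 s: the collar is at the pointer to within about 2 mm by camera and its screw was turned back until the torque showed it against its stop, the freewheel carrier has rolled down to the collar, and the hub carrier stands where it was. I viewed 11 pictures, one over the limit of 10.

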